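Tighten a watch's screw back with the click wrench

TASK

Take the click wrench out of the blue tray, fit its slotted head fully down over the brass rib of the watch's screw back, and turn the back clockwise (seen from above) until the wrench gives at its set torque, then stop: do not drive it on to its end stop. Without loosening the back again, lift the wrench off and lay it gently back in the blue tray, flat across the two raised ledges. Do not press hard on the watch, touch its back with the fingers, or disturb the other things.

Things in the scene. Friction and masses are not known exactly. Their poses are not given: they have to be found in the camera images.
- wrench: Click wrench, lying flat: steel head (disc, 64 mm across, 15 high), 187 mm from head centre to the end of the brass knob. Origin: centre of the head's underside; +x along the handle, z up. Under the head a slot along x, 13 wide, 52 long, 9 deep, closed above and at its ends, drops over the rib, either way round. About 0.19 kg, balancing 72 mm from the origin; it tips off the rib if let go.
- grip (a point): Point in the red handle, on its middle line, 105 mm from the head's centre and 14 mm above its underside; axes as the wrench's. The red grip is 95 mm long (70 to 165 mm out), 16 wide, 20 high, its lower face 4 mm above the head's underside. Hold it across its width, also while turning; a firm hold feels the load partly as a moment in the wrist, partly as a sideways push.
- click (a joint): Breakaway joint of the wrench, about the head's vertical axis, rad: 0 = handle straight (held by a spring). At 0.8 N m on the handle it gives and the handle swings clockwise relative to the head; 0.1 is a clear click. The load then barely rises (0.87 N m) up to a hard end stop at 0.24, which must not be reached. It springs straight when the load is taken off.
- back: Screw back of the watch: level dark disc, 53 mm across, its top 53 mm above the bench, with a brass rib 48 long, 10 wide, 10 high, rounded on top and at the ends. Origin: disc top under the rib's middle; x along the rib, z up. Clockwise from above tightens it: drag 0.25 N m, seats after 0.25 to 0.8 rad (hidden), then stays by friction. The fitted wrench has 0.08 rad of slack each way.
- case: Steel watch case, 59 mm across, 20 mm high, clamped fixed in the black holder under the screw back; the seat that the back is tightened against is inside it. Origin: centre of its underside, 30 mm above the bench.
- holder: Black holder bolted to the bench: block 100 (x) by 90 (y) by 30 mm with two jaws up to 44 mm high beside the case. Origin: centre of its underside, on the screw back's axis.
- tray: Blue open tray, fixed on the bench, 290 (x) by 200 (y) by 30 mm, walls and floor 4 mm thick. Two raised ledges across its whole width, top 18 mm above the bench: x from 40 to 141 mm and from -141 to -70 mm; between them a trough down to 4 mm gives the fingers room. Origin: centre of its underside. The wrench lies head on the +x ledge, knob on the other, and belongs there at the end.
- bezel: Spare steel ring, 40 mm across, 6 mm high, loose on the tray's +x ledge. Leave it.
- jar: Glass parts jar, 64 mm across, 75 mm high, loose. Origin: centre of its underside. Leave it.
- loupe: Black eye loupe, 34 mm across, 28 mm high, loose. Origin: centre of its underside. Leave it.
- weight: Brass weight, 44 mm across, 20 mm high, loose. Leave it.
There are look-alikes about, which are no part of the job. There is more than one size of the wrench; the job needs the middle-sized. There is more than one size of the holder; the job needs the middle-sized.

How it is judged:
By the outcome, as a careful person would: the job done as asked, in the order asked, and still so for the second after the job is handed in, with the robot touching nothing.
It also fails if it takes over 72 s, if anything falls off the work surface, if the arm or the gripper's body presses on something with over 40 N, if the wrist force passes 120 N, or if a joint passes its speed limit or range.

ROBOT

A 7-joint arm with a two-finger parallel gripper is mounted at the origin on the work surface. World frame = base frame: x ahead of the robot, y to its left, z up, the work surface at z = 0. Lengths are in mm, angles in rad, forces in N, time in s.
With the tool pointing down it reaches from about 400 to 875 mm from the base axis. Payload 6.5 kg.
Tool frame: the origin (TCP) lies midway between the tips of the shut fingers; the grasp point (between the pads) lies 19 mm behind it (manip.grip_depth is the distance from the TCP to the grasp point, in mm); z points along the fingers, y is the line along which they close (so a half turn about z gives the same grasp; the last joint's range is limited). The gripper opens to 85 mm and grips with 20 to 120 N. Pads are 22 mm wide; open, the fingers measure 114 mm over their backs; the gripper's body (76 mm by 85 mm) begins 54 mm behind the grasp point. The pads swing forward as they close: fully open they stand 13 mm farther back than shut.
Start: joints at [1.27, 0.536, -0.004, 1.538, 0.003, 1.067, -0.071], TCP at [151.218, -632.158, 231.29] pointing down, gripper open.
Joint ranges: [-2.7, 2.7], [-0.37, 2.16], [-1.27, 1.26], [0.24, 2.4], [-1.31, 4.45], [0.19, 1.91], [-2.76, 2.76]. Speed limits (rad/s): [2.39, 2.39, 3.14, 3.14, 3.14, 3.14, 3.14].

INTERFACE

Orientations are given as a 3x3 rotation matrix whose columns are the frame's x, y, z axes.
In Python, from workcell import manip, claw, kin, read_camera, camera_model, job, readout gives the robot as it stands. The module is installed in compiled form; this text tells all that it offers. Calls block until the motion is done:
- manip.movep(position, orientation): joint-space move of the TCP to a pose.
- manip.servo_line(position, attitude=None, rate=150): straight line of the TCP; attitude=None keeps the orientation; rate is the mean speed in mm/s.
- manip.move_joints(angles): joint-space move.
- claw.move_gripper(opening, grasp_force=None): opening from 0.0 (shut) to 1.0 (fully open); grasp_force is the grip in N (None keeps the last); returns when the fingers have stopped.
- manip.wait(seconds).
- kin.inverse_kinematics(position, orientation): joint angles nearest the present ones, or None.
- read_camera(name): name is "scene" or "top" or "wrist"; returns the picture (400x640x3 uint8, blue, green, red); there is no depth.
- camera_model(name): a dict with "fx", "fy", "cx", "cy" (pixels), "xyz" and "attitude" of the camera in the world. Camera axes: x right, y down, z forward; pixel columns grow to the right and rows downward; lengths in mm; the calibration is good to about 2 mm. A picture is of the moment at which its call begins: read the wrist's pose just before it. camera_model takes no time and is no camera call; for the wrist camera it gives the pose at the moment of the call.
A pose or a line that the arm cannot do raises manip.MotionError and nothing moves.
- job.job_done(): hands the job in; it is judged then, once.
Readings, each from a call of its own:
- readout.read_time(): time.
- readout.read_joints(): joint angles.
- readout.read_dq(): joint speeds.
- readout.read_effort(): joint torques, N m.
- readout.read_tool_pos(): TCP position.
- readout.read_ee_rot(): TCP orientation.
- readout.read_wrist_force(): force on the tool from outside, world axes, zero at the start.
- readout.read_moment(): the same for the moment, N m.
- readout.read_grip_width(): opening from 0.0 (shut) to 1.0 (fully open).
- readout.read_grip_force(): force on a finger pad.
Only numpy, scipy, OpenCV 4.12 (cv2) and the standard library are available. Lean on these libraries where they do the work, as an engineer would, in place of code of your own. Each camera call takes 0.05 s, during which the arm holds its last target. There are 200 camera calls.

## Working session

There is one attempt and no reset: what is moved stays moved. The work goes in short steps, each a Python script; the robot and the scene stay as the last script left them, time stands still between calls to the robot, and variables do not carry over. Pictures are saved under pics/ and viewed, at most 10 in all, crops included, and the job is handed in when it is done.

```bash
mkdir -p pics
python3 - <<'E'
from workcell import *
import cv2,numpy as np
for n in("scene","top"):
    cv2.imwrite(f"pics/{n}0.png",read_camera(n)); m=camera_model(n)
    print(n,{k:np.round(v,4).tolist() for k,v in m.items()})
print(readout.read_time(), manip.grip_depth)
E
```

```text
scene {'fx': 446.0658, 'fy': 446.0658, 'cx': 322.2339, 'cy': 193.3985, 'xyz': [1069.1177, -232.5775, 1192.3634], 'attitude': [[0.4365, 0.7671, -0.4702], [0.8997, -0.3697, 0.2321], [0.0042, -0.5243, -0.8515]]}
top {'fx': 394.1365, 'fy': 394.1365, 'cx': 318.6423, 'cy': 195.442, 'xyz': [199.6916, 72.5286, 1322.4479], 'attitude': [[0.0825, -0.9745, 0.2085], [-0.9966, -0.0806, 0.0175], [-0.0002, -0.2092, -0.9779]]}
0.1 18.700000000000003
```

View pics/top0.png

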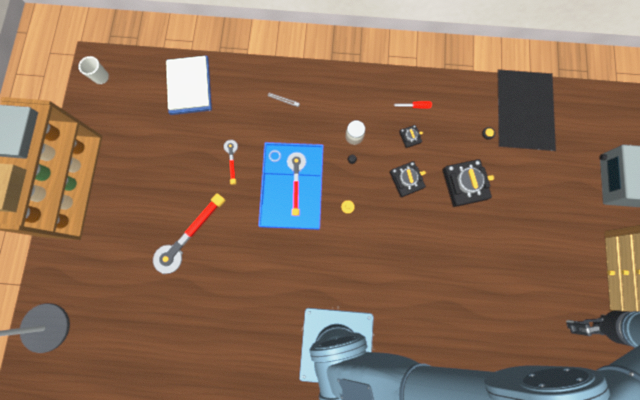

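View pics/scene0.png

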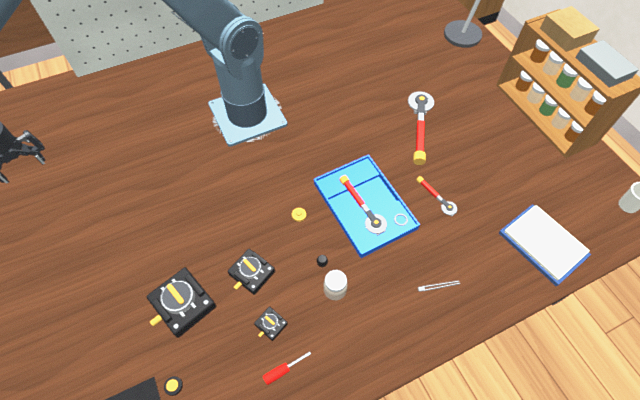

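Candidates (top view): wrenches small (231,147), **middle in blue tray (297,160)**, large (167,260). Holders small (411,135), **middle (408,179)**, large (468,183). I'll check the choices by size and triangulate them.

```bash
cat > h.py <<'E'
from workcell import *
import cv2,numpy as np
def ray(m,px):
    d=np.array([(px[0]-m["cx"])/m["fx"],(px[1]-m["cy"])/m["fy"],1.]); d=np.array(m["attitude"])@d
    return np.array(m["xyz"]),d/np.linalg.norm(d)
def plane(m,px,z):
    o,d=ray(m,px); return o+d*(z-o[2])/d[2]
def tri(rays):
    A=sum(np.eye(3)-np.outer(d,d) for o,d in rays); b=sum((np.eye(3)-np.outer(d,d))@o for o,d in rays)
    p=np.linalg.solve(A,b); return p,max(np.linalg.norm(np.cross(p-o,d)) for o,d in rays)
def proj(m,p):
    c=np.array(m["attitude"]).T@(np.array(p)-m["xyz"]); return np.array([m["fx"]*c[0]/c[2]+m["cx"],m["fy"]*c[1]/c[2]+m["cy"]])
def mask(im,col):
    h=cv2.cvtColor(im,cv2.COLOR_BGR2HSV); R={"red":[((0,160,110),(6,255,255)),((174,160,110),(180,255,255))],"brass":[((17,110,120),(32,255,255))],"blue":[((98,140,90),(122,255,255))]}[col]
    return sum(cv2.inRange(h,a,b) for a,b in R)
def blobs(im,col,amin=15):
    n,l,s,c=cv2.connectedComponentsWithStats(mask(im,col)); out=[]
    for i in range(1,n):
        if s[i,4]>=amin:
            r=cv2.minAreaRect(np.argwhere(l==i)[:,::-1].astype(np.float32)); b=cv2.boxPoints(r)
            e=b[1]-b[0] if np.linalg.norm(b[1]-b[0])>np.linalg.norm(b[2]-b[1]) else b[2]-b[1]
            out.append(dict(c=c[i],area=s[i,4],size=sorted(r[1]),dir=e/np.linalg.norm(e),rc=np.array(r[0]),lab=(l==i)))
    return out
def down(yaw): # tool z down, tool y (closing) at angle yaw
    y=np.array([np.cos(yaw),np.sin(yaw),0]); z=np.array([0,0,-1.]); return np.column_stack([np.cross(y,z),y,z])
E
python3 - <<'E'
from h import *
np.set_printoptions(precision=1,suppress=True)
I={n:(cv2.imread(f"pics/{n}0.png"),camera_model(n)) for n in("top","scene")}
B={(n,c):blobs(I[n][0],c) for n in I for c in("red","brass","blue")}
for k,v in B.items():
    print(k)
    for b in v: print("  ",b["c"],b["area"],np.array(b["size"]),plane(I[k[0]][1],b["c"],{"red":40,"brass":60,"blue":30}[k[1]])[:2])
E
```

```text
('top', 'red')
   [421.9 104.5] 151 [ 7. 20.] [ 827.5 -238. ]
   [231.6 168.8] 88 [ 5. 17.] [540.6 395.9]
   [295.5 194.2] 78 [ 3. 25.] [471.1 172.6]
   [200.7 219. ] 379 [ 9.4 40.1] [362.2 475.1]
('top', 'brass')
   [251.8  39.5] 41 [ 3.  25.3] [1017.9  380.5]
   [475.7  55.4] 41 [ 3. 24.] [1020.5 -418. ]
   [489.1 131.9] 67 [8. 8.] [ 736.2 -463. ]
   [412.  133.3] 22 [2.7 7.6] [ 709.7 -202.4]
   [  4.5 182.5] 412 [14. 48.] [ 427.  1131.8]
   [ 45.1 173.4] 45 [14.1 17.5] [ 468.4 1005.1]
   [472.7 178.2] 104 [ 5.4 19.6] [ 568.9 -407.8]
   [409.6 175.9] 49 [ 3.6 12.9] [ 559.6 -199.5]
   [422.2 172.5] 27 [4.5 5.8] [ 574.7 -240.9]
   [490.5 177.3] 38 [5. 7.] [ 576.8 -466.4]
   [232.8 181.5] 41 [5. 7.] [492.5 381.5]
   [ 74.7 186.1] 21 [ 3.3 11.4] [434.  898.1]
   [218.  199.4] 130 [10.6 12. ] [428.4 422. ]
   [347.4 206.4] 164 [13. 13.] [440.1  -1.4]
   [295.4 211.6] 35 [5. 5.] [409.2 165.8]
   [623.5 271.8] 2320 [33. 77.] [ 303.1 -880.5]
   [165.2 258.5] 28 [4.9 4.9] [225.2 562.5]
('top', 'blue')
   [290.8 187.9] 4283 [60.6 84.4] [493.5 191.2]
   [274.3 155.3] 44 [6. 7.] [602.8 258.6]

[... 2374 characters left out ...]
1019.9  177. ]
   [572.5 377.2] 216 [ 8.4 55.1] [1165.7  388.8]
   [635.6 364.9] 40 [ 5.2 16.1] [1210.6  546. ]
   [471.9 370.8] 38 [ 5.8 13.4] [1049.   181.3]
   [614.2 373.1] 28 [ 4.4 16.9] [1202.1  485.3]
   [459.  375.1] 24 [ 1.5 18.9] [1043.7  147.8]
   [171.6 384.9] 128 [11. 12.] [ 766.3 -474.8]
   [416.4 391.2] 103 [ 9.6 20.8] [1029.4   37.3]
   [483.1 386.7] 44 [ 5.9 13.1] [1089.7  184. ]
   [572.3 391.9] 70 [ 9.  22.6] [1190.2  365.7]
   [624.3 385.8] 23 [ 4.  12.4] [1233.7  485.7]
   [404.  393.2] 35 [ 4.6 12.2] [1020.4    8.8]
   [490.2 396.2] 24 [3.7 9.3] [1113.8  186.5]
('scene', 'blue')
   [364.2 203.7] 939 [66.1 96.6] [515.  182.5]
   [579.7 261.5] 23 [ 1.5 19.1] [942.6 636.8]
```

Run:
```python
from h import *
np.set_printoptions(precision=3,suppress=True)
T=camera_model("top");S=camera_model("scene")
for nm,a,b in [("red",(295.5,194.2),(352,192.9)),("knob",(295.4,211.6),(343.4,179)),("headc",(296.5,160),(375.9,221.5)),("rib",(409.6,175.9),(249.4,265.2))]:
    print(nm,tri([ray(T,a),ray(S,b)]))
w=camera_model("wrist"); R=np.array(readout.read_ee_rot()); p=np.array(readout.read_tool_pos())
print(w["fx"],w["fy"],w["cx"],w["cy"],"\noff",R.T@(np.array(w["xyz"])-p),"\nRc",R.T@np.array(w["attitude"]),"\nR",R)
for yaw in (np.pi/2,-np.pi/2):
  for P in [(480,172,200),(480,172,13)]: print(yaw,P,kin.inverse_kinematics(P,down(yaw)))
  for a in np.arange(3.4,1.7,-.3):
    P=(561+105*np.cos(a),-200+105*np.sin(a),49); print(round(a,2),kin.inverse_kinematics(P,down(yaw+a-np.pi)))
im=cv2.imread("pics/top0.png")[95:240,210:520]; cv2.imwrite("pics/c1.png",cv2.resize(im,None,fx=2.5,fy=2.5,interpolation=cv2.INTER_CUBIC))
```

```text
red (array([470.018, 168.827,  37.109]), np.float64(4.218322289931463))
knob (array([412.49 , 166.132,  36.41 ]), np.float64(1.5616345904627331))
headc (array([588.657, 180.045,  42.339]), np.float64(0.21504924074514292))
rib (array([ 561.204, -201.119,   54.101]), np.float64(0.29685851189867873))
306.7702396347208 306.7702396347208 321.7131644703195 202.1218743800329 
off [  66.154    0.165 -143.768] 
Rc [[ 0.001 -0.966 -0.257]
 [ 1.     0.001  0.   ]
 [ 0.    -0.257  0.966]] 
R [[ 0.973  0.233 -0.   ]
 [ 0.233 -0.973  0.001]
 [-0.    -0.002 -1.   ]]
1.5707963267948966 (480, 172, 200) [ 0.444  0.642 -1.191  1.889  0.677  1.091  0.551]
1.5707963267948966 (480, 172, 13) [-0.074  0.708 -0.456  1.999  0.568  0.562  0.645]
3.4 [ 1.157  0.914 -1.082  1.967  1.029  0.954  1.366]
3.1 [ 0.768  0.649 -0.574  2.024  0.587  0.635  1.33 ]
2.8 [ 0.695  0.638 -0.559  2.039  0.574  0.621  0.975]
2.5 [ 0.655  0.654 -0.59   2.024  0.602  0.641  0.592]
2.2 [ 0.575  0.664 -0.559  1.985  0.569  0.651  0.276]
1.9 [ 0.512  0.686 -0.533  1.925  0.54   0.676 -0.024]
-1.5707963267948966 (480, 172, 200) [ 0.244  0.478 -0.861  1.898  0.438  0.965 -2.39 ]
-1.5707963267948966 (480, 172, 13) [-0.184  0.681 -0.314  2.005  0.406  0.516 -2.36 ]
3.4 [ 0.499  0.597 -0.162  2.003  0.173  0.554 -1.096]
3.1 [ 0.405  0.576 -0.113  2.045  0.123  0.526 -1.409]
2.8 [ 0.291  0.568 -0.05   2.063  0.055  0.513 -1.711]
2.5 [ 0.187  0.573  0.003  2.051 -0.003  0.517 -2.02 ]
2.2 [ 0.107  0.592  0.04   2.013 -0.044  0.538 -2.335]
1.9 [ 0.01   0.623  0.122  1.955 -0.132  0.572 -2.592]
```

View pics/c1.png

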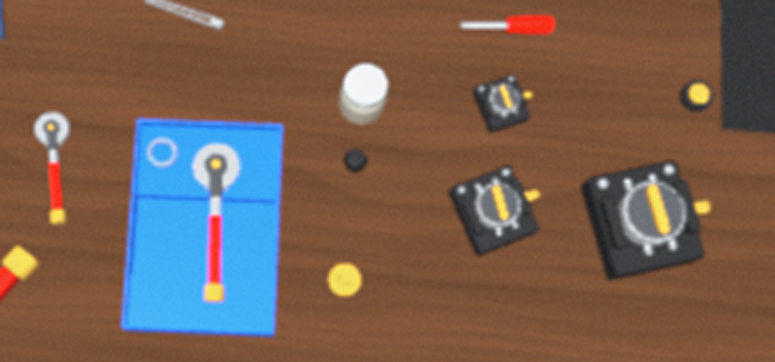

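The crop confirms the choices: middle wrench with head at crop (216,165) in the tray, middle holder at crop (500,207) with its rib tilted slightly. Next are the wrist-camera looks.

```bash
cat > look.py <<'E'
from h import *
def shot(name,P,yaw,line=False):
    (manip.servo_line(P,down(yaw),250) if line else manip.movep(P,down(yaw))); manip.wait(0.15)
    m=camera_model("wrist"); im=read_camera("wrist"); cv2.imwrite(f"pics/{name}.png",im)
    np.save(f"pics/{name}.npy",m,allow_pickle=True); return im,m
def load(name): return cv2.imread(f"pics/{name}.png"),np.load(f"pics/{name}.npy",allow_pickle=True).item()
E
python3 - <<'E'
from look import *
y=-np.pi/2
shot("r1",(530,-245,170),y+.2); print(readout.read_time())
shot("r2",(530,-155,170),y+.2,True); print(readout.read_time())
shot("w1",(500,125,150),y); print(readout.read_time())
shot("w2",(500,215,150),y,True); print(readout.read_time(),readout.read_joints())
a=cv2.imread("pics/r2.png");b=cv2.imread("pics/w1.png"); cv2.imwrite("pics/rw.png",cv2.resize(np.vstack([a,b]),None,fx=.75,fy=.75))
E
```

```text
2.2667
2.975
4.2667
4.975 [-0.29261005  0.47736472 -0.24845827  1.87689763  0.15809696  0.80670002
 -2.19724716]
```

View pics/rw.png

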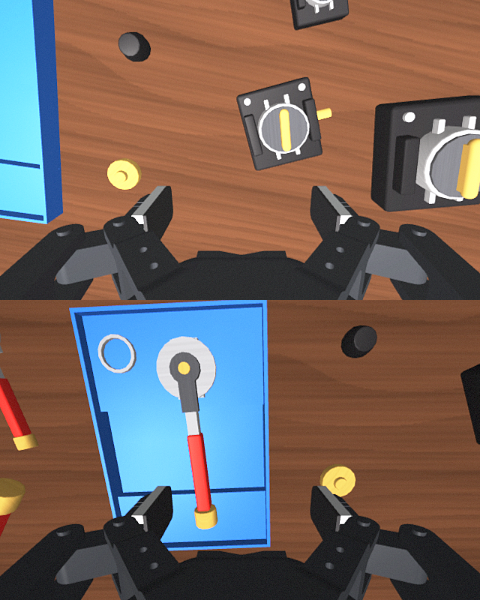

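The upper image (r2) shows the middle holder with its rib at full-res (380,175). The lower image (w1) shows the wrench with bolt (245,91), red grip (265,231) and knob (275,290).

```bash
cat > meas.py <<'E'
from look import *
np.set_printoptions(precision=2,suppress=True)
def near(im,col,px,amin=15): return min(blobs(im,col,amin),key=lambda b:np.linalg.norm(b["rc"]-px))
def both(n1,n2,col,guess):
    out=[]
    for n in(n1,n2):
        im,m=load(n); b=near(im,col,proj(m,guess)); out.append((m,b))
    return out
E
python3 - <<'E'
from meas import *
for nm,n,col,g in [("rib",("r1","r2"),"brass",(561,-201,58)),("bolt",("w1","w2"),"brass",(589,180,38)),("knob",("w1","w2"),"brass",(412,166,32)),("red",("w1","w2"),"red",(470,169,32))]:
    r=both(*n,col,g); p,e=tri([ray(m,b["rc"]) for m,b in r]); print(nm,"tri",p,"resid",round(e,2))
    for m,b in r:
        L=b["size"][1]/2; q=[plane(m,b["rc"]+s*b["dir"]*L,p[2]) for s in(-1,1)]; v=q[1]-q[0]
        print("   px",b["rc"],np.array(b["size"]),"ends",q[0][:2],q[1][:2],"len",np.linalg.norm(v),"ang",np.arctan2(v[1],v[0])%np.pi)
# blue disc / tray axes and steel head circle
for n in("w1","w2"):
    im,m=load(n); h=cv2.cvtColor(im,cv2.COLOR_BGR2HSV); g=((h[...,1]<60)&(h[...,2]>110)).astype(np.uint8)*255
    c=max((c for c in cv2.findContours(g,cv2.RETR_EXTERNAL,cv2.CHAIN_APPROX_NONE)[0]),key=lambda c:cv2.contourArea(c)); e=cv2.fitEllipse(cv2.convexHull(c)); print("head ell",e, plane(m,e[0],33))
for n in("r1","r2"):
    im,m=load(n); print([ (b["rc"],b["area"],plane(m,b["rc"],60)[:2]) for b in blobs(im,"brass",30)])
E
```

```text
rib tri [ 562.37 -201.33   51.05] resid 0.48
   px [277.53 150.63] [11.53 58.37] ends [ 584.27 -191.05] [ 540.41 -212.12] len 48.65974342793371 ang 0.44771083455920513
   px [379.65 172.6 ] [12.9  55.29] ends [ 584.37 -193.95] [ 538.33 -209.07] len 48.45417539353242 ang 0.31724494054415286
bolt tri [589.44 182.32  42.83] resid 0.15
   px [245.   90.5] [14.85 16.26] ends [593.47 186.46] [585.08 178.14] len 11.816904360812293 ang 0.7809524357442648
   px [361.75  89.25] [15.56 16.26] ends [585.4  186.64] [593.74 178.04] len 11.975837849085108 ang 2.3409348820351448
knob tri [411.74 168.48  32.85] resid 0.11
   px [274.46 289.26] [28.77 29.59] ends [426.96 170.14] [395.84 166.8 ] len 31.298141804304553 ang 0.1066389985711611
   px [369.  288.5] [28. 29.] ends [427.09 169.07] [396.22 167.9 ] len 30.89208913720612 ang 0.0379439924835272
red tri [472.95 173.21  35.68] resid 0.03
   px [265.83 229.47] [ 20.72 103.8 ] ends [519.54 176.49] [421.98 169.61] len 97.79566219188523 ang 0.07041141834770093
   px [366.79 228.95] [ 19.06 102.65] ends [519.23 176.54] [422.17 169.55] len 97.30682523661
[... 473 characters left out ...]
y([ 590.53, -245.71])), (array([339. , 137.5]), np.int32(34), array([ 584.19, -249.58])), (array([516.59, 200.65]), np.int32(754), array([ 562.46, -409.69])), (array([583.87, 180.71]), np.int32(70), array([ 590.06, -458.95])), (array([ 83.35, 210.35]), np.int32(358), array([480.5 , -46.54])), (array([ 75.05, 216.33]), np.int32(112), array([473.56, -39.5 ]))]
[(array([379.65, 172.6 ]), np.int32(220), array([ 563.  , -199.36])), (array([431.1, 149.3]), np.int32(97), array([ 589.98, -235.95])), (array([623.39, 224.73]), np.int32(1177), array([ 560.34, -419.43])), (array([167.25, 231.58]), np.int32(299), array([475.52, -29.26])), (array([162.61, 233.38]), np.int32(100), array([473.03, -25.38]))]
```

Run:
```python
from meas import *
y=-np.pi/2+.35
shot("r3",(502,-224,120),y); shot("r4",(502,-150,120),y,True); shot("r5",(502,-300,120),y,True); print(readout.read_time())
cs=[]
for n in("r3","r4","r5"):
    im,m=load(n); u,v=proj(m,(562,-201,60)).astype(int); print(n,u,v); c=im[max(v-50,0):v+50,max(u-65,0):u+65]; cs.append(cv2.resize(c,(520,400),interpolation=cv2.INTER_NEAREST)[:, :])
cv2.imwrite("pics/rc.png",cv2.resize(np.hstack(cs),(798,205)))
```

```text
8.3917
r3 321 125
r4 422 162
r5 209 82
```

View pics/rc.png

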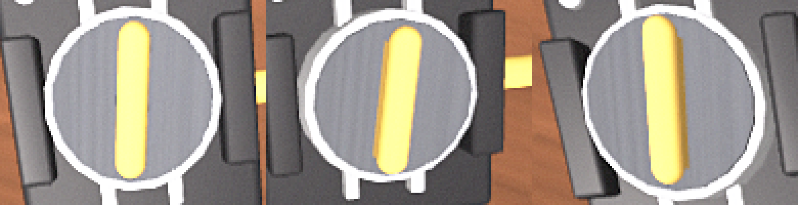

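Run:
```python
from meas import *
rs=[]
for n in("r3","r4","r5"):
    im,m=load(n); h=cv2.cvtColor(im,cv2.COLOR_BGR2HSV)
    k=cv2.inRange(h,(15,60,150),(40,255,255)); nn,l,s,c=cv2.connectedComponentsWithStats(k)
    g=proj(m,(562,-201,60)); i=min((i for i in range(1,nn) if s[i,4]>100),key=lambda i:np.linalg.norm(c[i]-g))
    for vmin in(150,225):
        pts=np.argwhere((l==i)&(h[...,2]>=vmin))[:,::-1].astype(float); ce=pts.mean(0); w,V=np.linalg.eigh(np.cov(pts.T)); L=np.sqrt(12*w)
        q=[plane(m,ce+t*V[:,1]*L[1]/2,60) for t in(-1,1)]; d=q[1]-q[0]
        print(n,vmin,len(pts),"c",ce,"L,W",L[::-1],"at60",plane(m,ce,60)[:2],"len",np.linalg.norm(d),"ang",np.arctan2(d[1],d[0])%np.pi)
        if vmin==225: rs.append(ray(m,ce))
    # white ring around the back
    wm=cv2.inRange(h,(0,0,215),(180,40,255)); cc=cv2.findContours(wm,cv2.RETR_CCOMP,cv2.CHAIN_APPROX_NONE)
    for ct,hi in zip(cc[0],cc[1][0]):
        if hi[3]>=0 and cv2.contourArea(ct)>2000:
            e=cv2.fitEllipse(ct); 
            if np.linalg.norm(np.array(e[0])-g)<20: print("  disc",np.array(e[0]),e[1],"at53",plane(m,e[0],53)[:2])
print("tri",tri(rs),[tri([rs[a],rs[b]])[0] for a,b in((0,1),(0,2),(1,2))])
```

```text
r3 150 1161 c [320.11 123.14] L,W [73.98 15.44] at60 [ 562.85 -199.81] len 46.16130195043374 ang 0.32377311441796275
r3 225 1124 c [320.06 123.01] L,W [73.82 14.95] at60 [ 562.92 -199.75] len 46.050465130668215 ang 0.32182471228836906
  disc [320.34 122.91] (78.90980529785156, 81.42344665527344) at53 [ 562.98 -199.89]
r4 150 1225 c [420.54 160.14] L,W [68.77 17.44] at60 [ 562.7  -199.16] len 45.3145403892366 ang 0.31801370291395425
r4 225 1170 c [420.77 160.29] L,W [68.52 16.74] at60 [ 562.66 -199.35] len 45.1514958204939 ang 0.31597881528725
  disc [418.37 158.74] (74.54216003417969, 80.1463623046875) at53 [ 563.01 -199.78]
r5 150 1498 c [208.75  80.14] L,W [77.91 18.8 ] at60 [ 563.05 -200.55] len 45.29451044295353 ang 0.33132475203397727
r5 225 1226 c [207.08  80.06] L,W [79.13 15.22] at60 [ 562.73 -199.56] len 46.01140295027275 ang 0.32690790363888134
  disc [211.64  81.28] (80.32115936279297, 89.46524810791016) at53 [ 562.97 -199.91]
tri (array([ 562.77, -199.56,   59.7 ]), np.float64(0.24275659015606887)) [array([ 562.78, -199.75,   58.84]), array([ 562.83, -199.75,   60.51]), array([ 562.69, -199.45,   59.7 ])]
```

Run:
```python
from meas import *
y=-np.pi/2+.075; G=np.array([484.7,174.4])
manip.movep((*G,70),down(y)); manip.servo_line((*G,13.2),None,80)
f0=np.array(readout.read_wrist_force()); print("f",f0)
claw.move_gripper(0.0,100); print("grip",readout.read_grip_width(),readout.read_grip_force(),readout.read_wrist_force())
manip.servo_line((*G,16),None,20); print(readout.read_wrist_force(),readout.read_tool_pos())
manip.servo_line((*G,120),None,120); manip.wait(.2)
print(readout.read_wrist_force(),readout.read_moment(),readout.read_grip_width(),readout.read_time())
m=camera_model("wrist"); im=read_camera("wrist"); cv2.imwrite("pics/g1.png",im); np.save("pics/g1.npy",m,allow_pickle=True)
R=np.array(readout.read_ee_rot()); np.save("pics/g1p.npy",np.column_stack([R,readout.read_tool_pos()]))
```

```text
f [ 0.14  0.15 -0.23]
grip 0.17223098244583596 97.61744141578674 [-1.87 -0.34  5.67]
[-0.27 -0.25 -2.47] [484.56 174.18  15.9 ]
[-0.15  0.1  -2.03] [-0.04  0.07 -0.06] 0.16352366336487967 13.15
```

View pics/g1.png

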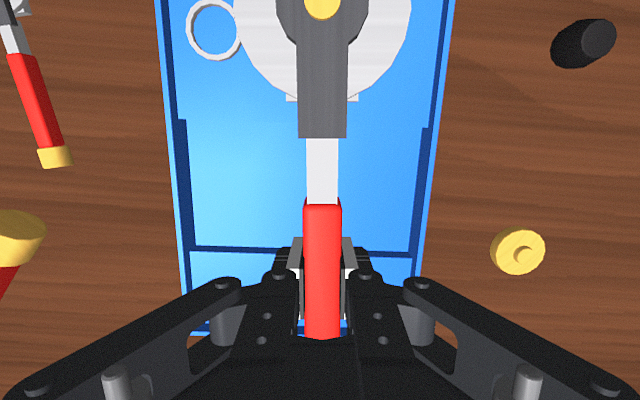

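The wrench is held. Handle at col ~322, red front edge at row ~203, bolt (322,~3) and head disc partly cut at the top edge. Now its pose in the hand, by rectifying the head outline and the red edge.

Run:
```python
from meas import *
from scipy.optimize import least_squares
im,m=load("g1"); RP=np.load("pics/g1p.npy"); R,p=RP[:,:3],RP[:,3]
# tool-frame point of pixel at tool z=h
def tp(px,h):
    o,d=ray(m,px); o=R.T@(o-p); d=R.T@d; return (o+d*(h-o[2])/d[2])[:2]
h=cv2.cvtColor(im,cv2.COLOR_BGR2HSV).astype(int)
b=near(im,"red",(322,270)); L=b["lab"]
for r in(210,230,250,270):
    c=np.flatnonzero(L[r]); print("red row",r,c[0],c[-1],"mid tool",tp(((c[0]+c[-1])/2,r),-28.8),"w",(tp((c[-1]+.5,r),-28.8)-tp((c[0]-.5,r),-28.8))[1])
rows=np.flatnonzero(L[:,318:326].sum(1)>4); print("red first row",rows[0],tp((322,rows[0]-.5),-28.8), "front-bottom?")
# V profile around edge
print(im[194:214,322].tolist()[::2])
g=((h[...,1]<50)&(h[...,2]>150)).astype(np.uint8)
pts=[]
for r in list(range(1,80,3)):
    c=np.flatnonzero(g[r,225:420])+225
    # outermost grey contiguous with the head
    pts+= [(c[c>232][0]-.5,r),(c[-1]+.5,r)]
for z in(-19.8,):
    q=np.array([tp(x,z) for x in pts])
    f=least_squares(lambda v:np.hypot(q[:,0]-v[0],q[:,1]-v[1])-v[2],[105,0,32],loss="soft_l1",f_scale=.3); print("head circ",f.x,np.sqrt(2*f.cost/len(q)),np.round(f.fun,1)[:0])
    f=least_squares(lambda v:np.hypot(q[:,0]-v[0],q[:,1]-v[1])-32,[105,0],loss="soft_l1",f_scale=.3); print("  r=32",f.x)
k=mask(im,"brass")[:40,290:350]; e=cv2.findContours(k,cv2.RETR_EXTERNAL,cv2.CHAIN_APPROX_NONE)[0]; c=max(e,key=cv2.contourArea)[:,0,:]+[290,0]; c=c[c[:,1]>0]
q=np.array([tp(x,-29.6) for x in c]); f=least_squares(lambda v:np.hypot(q[:,0]-v[0],q[:,1]-v[1])-v[2],[105,0,6]); print("bolt",f.x)
```

```text
red row 210 303 341 mid tool [32.29  0.14] w 15.214047848052108
red row 230 303 340 mid tool [24.02 -0.05] w 15.08785297867907
red row 250 303 341 mid tool [15.45  0.15] w 15.765570709962075
red row 270 304 339 mid tool [ 6.55 -0.05] w 14.821482237776218
red first row 204 [34.92  0.14] front-bottom?
[[237, 235, 237], [238, 234, 236], [235, 232, 233], [236, 234, 235], [248, 247, 239], [0, 4, 191], [41, 49, 247], [59, 69, 253], [69, 79, 255], [81, 91, 255]]
head circ [104.91  -0.16  31.76] 0.43745816032959967 []
  r=32 [105.36  -0.19]
bolt [104.22  -0.01   5.77]
```

```bash
cat > turn.py <<'E'
from meas import *
C=np.array([562.95,-199.8]); Rg=105.
def pose(a,z,c=C): # a = tool x angle (handle opposite)
    return (*(c-Rg*np.array([np.cos(a),np.sin(a)])),z),down(a-np.pi/2)
def fm(): return np.array(readout.read_wrist_force()),np.array(readout.read_moment())
E
python3 - <<'E'
from turn import *
manip.movep(*pose(.322,115)); manip.servo_line(pose(.322,66)[0],None,100); manip.wait(.3)
f0,m0=fm(); np.save("f0.npy",[f0,m0]); print(f0,m0,readout.read_tool_pos(),pose(.322,66)[0])
for z in np.arange(63,48.8,-1.5):
    manip.servo_line(pose(.322,z)[0],None,30); manip.wait(.05); f,m=fm(); print(round(z,1),f-f0,m-m0,readout.read_tool_pos()[2])
    if abs(f[2]-f0[2])>8: break
print(readout.read_time())
E
```

```text
[-0.05 -0.38 -2.79] [-0.02 -0.01 -0.01] [ 463.66 -233.22   66.47] (np.float64(463.3465393744052), np.float64(-233.02876211064105), 66)
63.0 [-0.24  0.61  1.06] [-0.02  0.06 -0.01] 62.89274061824461
61.5 [-0.24  0.06  1.21] [-0.02  0.1  -0.03] 61.43460634805657
60.0 [-0.62  0.85  0.74] [0.   0.05 0.02] 59.95595877513604
58.5 [ 0.38 -0.66  0.19] [-0.02  0.05  0.01] 58.44062003292437
57.0 [0.12 0.23 0.44] [-0.01  0.04  0.01] 56.96352944720276
55.5 [ 0.16 -0.05  0.84] [ 0.03  0.01 -0.01] 55.450786104937
54.0 [-0.13 -0.11  0.68] [0.02 0.06 0.05] 53.9383995594024
52.5 [-0.1  -0.15  1.18] [-0.    0.07  0.04] 52.448761344288485
51.0 [ 0.37  0.47 -0.54] [0.03 0.03 0.01] 50.933058622055036
49.5 [-0.29  0.65  1.37] [-0.07 -0.01  0.01] 49.58164302898924
18.65
```

Fitted at the first try. Next I press to gentle contact, then turn along the arc watching the torque about the back's axis.

```bash
cat >> turn.py <<'E'
def tau(n=4):
    t=[]
    for _ in range(n):
        manip.wait(.02); f,m=fm(); r=np.array(readout.read_tool_pos())[:2]/1000-C/1000; f=f-F0; m=m-M0
        t.append([m[2]+r[0]*f[1]-r[1]*f[0],f[2],m[2]])
    return np.mean(t,0)
def ang(): R=np.array(readout.read_ee_rot()); return np.arctan2(R[1,0],R[0,0])
F0,M0=np.load("f0.npy") if __import__("os").path.exists("f0.npy") else (0,0)
def step(a,z,rate=50):
    manip.servo_line(*pose(a,z),rate); t=tau(); print(f"{a:.3f} act {ang():.3f} tau {t[0]:.2f} Fz {t[1]:.1f} Mz {t[2]:.2f}"); return t
E
python3 - <<'E'
from turn import *
z=49.5
while z>47.6 and tau()[1]<3: z-=.3; manip.servo_line(pose(.322,z)[0],None,20)
print("z",z,tau(),readout.read_tool_pos()); z+=.2
a=.322
for i in range(40):
    a-=.03; t=step(a,z)
    if t[0]>.6 or t[1]>12: break
print(a,z,readout.read_time(),readout.read_grip_width())
E
```

```text
z 48.900000000000006 [-0.04  4.47  0.01] [ 463.49 -233.13   49.01]
0.292 act 0.293 tau -0.04 Fz 3.8 Mz 0.03
0.262 act 0.263 tau -0.07 Fz 3.7 Mz 0.02
0.232 act 0.233 tau 0.02 Fz 3.9 Mz 0.03
0.202 act 0.203 tau 0.01 Fz 3.7 Mz 0.03
0.172 act 0.173 tau 0.05 Fz 4.0 Mz -0.00
0.142 act 0.143 tau 0.04 Fz 3.7 Mz -0.06
0.112 act 0.113 tau -0.00 Fz 3.3 Mz -0.09
0.082 act 0.083 tau 0.03 Fz 3.5 Mz -0.11
0.052 act 0.053 tau 0.08 Fz 3.8 Mz -0.13
0.022 act 0.023 tau 0.04 Fz 3.9 Mz -0.15
-0.008 act -0.007 tau 0.04 Fz 4.0 Mz -0.19
-0.038 act -0.037 tau 0.05 Fz 3.5 Mz -0.23
-0.068 act -0.067 tau 0.11 Fz 3.7 Mz -0.25
-0.098 act -0.097 tau 0.10 Fz 3.1 Mz -0.23
-0.128 act -0.127 tau 0.06 Fz 3.8 Mz -0.29
-0.158 act -0.157 tau 0.11 Fz 3.3 Mz -0.31
-0.188 act -0.187 tau 0.11 Fz 3.6 Mz -0.35
-0.218 act -0.217 tau 0.08 Fz 3.4 Mz -0.32
-0.248 act -0.247 tau 0.23 Fz 3.2 Mz -0.29
-0.278 act -0.277 tau 0.32 Fz 3.4 Mz -0.22
-0.308 act -0.307 tau 0.41 Fz 3.7 Mz -0.15
-0.338 act -0.337 tau 0.62 Fz 2.6 Mz -0.05
-0.33799999999999997 49.10000000000001 26.3833 0.1683131629953391
```

Run:
```python
from turn import *
z=49.1; a=-.338; cs=[read_camera("wrist")[:200,200:440]]; h=[]
for i in range(4):
    a-=.02; t=step(a,z); h.append(t[0]); cs.append(read_camera("wrist")[:200,200:440])
    if t[0]>1.0: break
print(readout.read_time(),readout.read_grip_width())
g=cv2.imread("pics/g1.png")[:200,200:440]
cv2.imwrite("pics/t1.png",cv2.resize(np.hstack([g,cs[0],cs[-1]]),(792,220)))
```

```text
-0.358 act -0.357 tau 0.79 Fz 2.9 Mz 0.03
-0.378 act -0.377 tau 0.80 Fz 2.7 Mz 0.07
-0.398 act -0.397 tau 0.79 Fz 2.6 Mz 0.08
-0.418 act -0.417 tau 0.85 Fz 2.8 Mz 0.09
27.9 0.17166871329140967
```

View pics/t1.png

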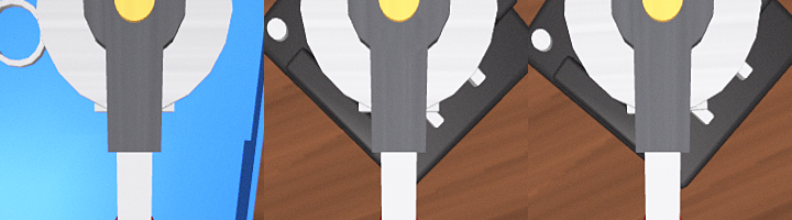

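The torque plateaus at 0.8 from −0.357, so the wrench has begun to give by about 0.06 rad; the tabs in the crop are still nearly symmetric about the yoke. I'll go on to about 0.13.

Run:
```python
from turn import *
z=49.1
for a in(-.438,-.458,-.478,-.495):
    t=step(a,z)
    if t[0]>1.0: break
im=read_camera("wrist"); cv2.imwrite("pics/t2.png",im)
print(readout.read_time())
g=cv2.imread("pics/g1.png")[50:150,260:390]
cv2.imwrite("pics/t3.png",cv2.resize(np.hstack([g,im[50:150,260:390]]),(780,300),interpolation=cv2.INTER_CUBIC))
```

```text
-0.438 act -0.437 tau 0.75 Fz 3.1 Mz 0.08
-0.458 act -0.457 tau 0.80 Fz 2.6 Mz 0.07
-0.478 act -0.477 tau 0.87 Fz 2.9 Mz 0.11
-0.495 act -0.494 tau 0.86 Fz 3.0 Mz 0.11
29.2167
```

View pics/t3.png

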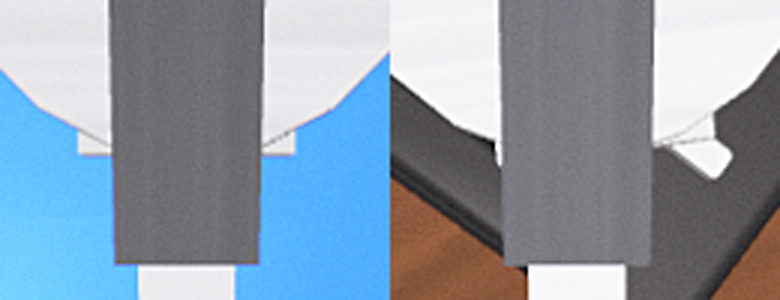

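The tabs have shifted about 10 px (≈4 mm at 34 mm radius), so the click is at about 0.115–0.135 rad. One small step for margin, then unload until the torque vanishes.

Run:
```python
from turn import *
z=49.1
step(-.51,z); print("unload")
for a in(-.45,-.40,-.36,-.33,-.30,-.28,-.26,-.24,-.22,-.2,-.18):
    t=step(a,z)
    if t[0]<.06: break
print(a,fm()-np.array([F0,M0]),readout.read_time(),readout.read_grip_width())
```

```text
-0.510 act -0.509 tau 0.83 Fz 3.2 Mz 0.10
unload
-0.450 act -0.449 tau 0.80 Fz 3.1 Mz 0.08
-0.400 act -0.399 tau 0.82 Fz 3.0 Mz 0.06
-0.360 act -0.359 tau 0.64 Fz 3.9 Mz -0.03
-0.330 act -0.330 tau 0.30 Fz 3.4 Mz -0.26
-0.300 act -0.301 tau 0.12 Fz 3.7 Mz -0.37
-0.280 act -0.281 tau 0.11 Fz 4.0 Mz -0.42
-0.260 act -0.261 tau 0.14 Fz 4.0 Mz -0.35
-0.240 act -0.240 tau 0.09 Fz 4.1 Mz -0.27
-0.220 act -0.220 tau 0.00 Fz 4.5 Mz -0.20
-0.22 [[-0.57 -1.45  4.82]
 [-0.49  0.13 -0.18]] 32.4167 0.16965751212339214
```

Run:
```python
from turn import *
for z in(50.5,52.5,55,58,62): 
    manip.servo_line(pose(-.22,z)[0],None,40); manip.wait(.05); f,m=fm(); print(z,f-F0,m-M0)
manip.servo_line(pose(-.22,115)[0],None,120)
manip.movep((484.7,174.4,60),down(-np.pi/2+.075)); manip.wait(.3); print(fm(),readout.read_tool_pos(),readout.read_time())
m=camera_model("wrist"); im=read_camera("wrist"); cv2.imwrite("pics/p1.png",im)
g=cv2.imread("pics/g1.png"); 
for q in(g,im):
    b=near(q,"red",(322,270)); L=b["lab"]; rows=np.flatnonzero(L[:,318:326].sum(1)>4)
    print("red top row",rows[0],[ (np.flatnonzero(L[r])[[0,-1]]).mean() for r in(215,240,265)],[x["rc"] for x in blobs(q[:40],"brass") if abs(x["rc"][0]-322)<40])
cv2.imwrite("pics/p2.png",np.hstack([g[:,160:500],im[:,160:500]]))
```

```text
50.5 [-1.27 -1.48  1.32] [-0.39  0.12 -0.12]
52.5 [-0.71 -0.16  1.6 ] [-0.2   0.26 -0.12]
55 [ 0.37 -0.12  1.73] [-0.07 -0.   -0.09]
58 [0.03 0.4  1.66] [ 0.05  0.05 -0.05]
62 [ 0.95 -0.1   1.17] [0.03 0.1  0.01]
(array([ 0.52,  0.1 , -2.36]), array([0.03, 0.07, 0.02])) [485.03 173.59  60.11] 36.15
red top row 204 [np.float64(322.0), np.float64(322.0), np.float64(321.5)] [array([322.,  10.])]
red top row 204 [np.float64(322.0), np.float64(321.5), np.float64(321.5)] [array([321.5,  10. ])]
```

View pics/p2.png

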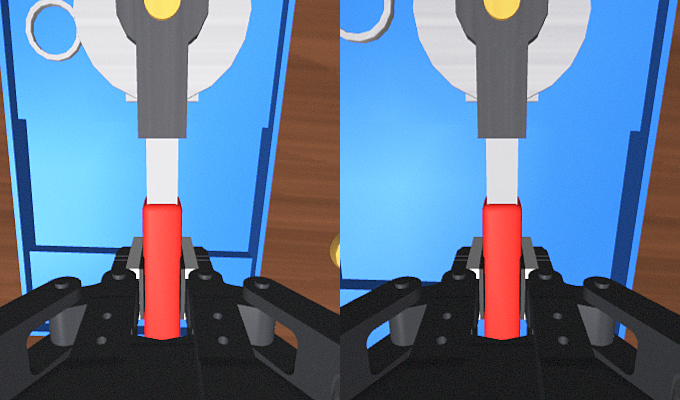

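The wrench sits unchanged in the hand: red edge at row 204, bolt col 322, tabs symmetric (handle straight). Lay it down.

Run:
```python
from turn import *
G=(484.7,174.4); f0=np.mean([fm()[0] for _ in range(3) if manip.wait(.02) is None],0)
manip.servo_line((*G,18),None,60)
for z in np.arange(16,12,-.4):
    manip.servo_line((*G,z),None,15); manip.wait(.08); f,m=fm(); print(round(z,1),(f-f0),m)
    if f[2]-f0[2]>2.5: break
claw.move_gripper(0.3,20); manip.wait(.2); print("open",fm()[0]-f0,readout.read_grip_width()); claw.move_gripper(1.0)
manip.servo_line((*G,150),None,120); manip.wait(.2); print(readout.read_time())
shot("w3",(500,125,150),-np.pi/2); shot("w4",(500,215,150),-np.pi/2,True)
for nm,col,g in [("bolt","brass",(589,180,43)),("knob","brass",(412,166,33)),("red","red",(473,173,36))]:
    r=both("w3","w4",col,g); print(nm,tri([ray(q,b["rc"]) for q,b in r]))
shot("r6",(502,-224,120),-np.pi/2+.35)
im,m=load("r6"); k=cv2.inRange(cv2.cvtColor(im,cv2.COLOR_BGR2HSV),(15,60,225),(40,255,255)); n,l,s,c=cv2.connectedComponentsWithStats(k); i=min((i for i in range(1,n) if s[i,4]>100),key=lambda i:np.linalg.norm(c[i]-[320,123]))
pts=np.argwhere(l==i)[:,::-1].astype(float); ce=pts.mean(0); V=np.linalg.eigh(np.cov(pts.T))[1][:,1]; q=plane(m,ce+30*V,60)-plane(m,ce-30*V,60)
print("rib",plane(m,ce,60),np.arctan2(q[1],q[0]),readout.read_time())
t=read_camera("top"); w=load("w3")[0]; cv2.imwrite("pics/end.png",np.vstack([cv2.resize(t[90:245,200:520],(600,290)),cv2.resize(w,(480,300))[:,:].copy() if 0 else cv2.resize(w,(600,300))]))
```

```text
16.0 [nan nan nan] [0.01 0.02 0.04]
  return _methods._mean(a, axis=axis, dtype=dtype,
  ret = ret.dtype.type(ret / rcount)
Traceback (most recent call last):
IndexError: invalid index to scalar variable.
```

The script failed harmlessly on my averaging line (`wait` does not return None). The arm is holding at z=16. I'll use the hover force read earlier as the baseline.

Run:
```python
from turn import *
G=(484.7,174.4); f0=np.array([.52,.1,-2.36])
for z in np.arange(15.6,12,-.4):
    manip.servo_line((*G,z),None,15); manip.wait(.08); f,m=fm(); print(round(z,1),(f-f0),m)
    if f[2]-f0[2]>2.5: break
claw.move_gripper(0.3,20); manip.wait(.2); print("open",fm()[0]-f0,readout.read_grip_width()); claw.move_gripper(1.0)
manip.servo_line((*G,150),None,120); manip.wait(.2); print(readout.read_time())
shot("w3",(500,125,150),-np.pi/2); shot("w4",(500,215,150),-np.pi/2,True)
for nm,col,g in [("bolt","brass",(589,180,43)),("knob","brass",(412,166,33)),("red","red",(473,173,36))]:
    r=both("w3","w4",col,g); print(nm,tri([ray(q,b["rc"]) for q,b in r]))
shot("r6",(502,-224,120),-np.pi/2+.35)
im,m=load("r6"); k=cv2.inRange(cv2.cvtColor(im,cv2.COLOR_BGR2HSV),(15,60,225),(40,255,255)); n,l,s,c=cv2.connectedComponentsWithStats(k); i=min((i for i in range(1,n) if s[i,4]>100),key=lambda i:np.linalg.norm(c[i]-[320,123]))
pts=np.argwhere(l==i)[:,::-1].astype(float); ce=pts.mean(0); V=np.linalg.eigh(np.cov(pts.T))[1][:,1]; q=plane(m,ce+30*V,60)-plane(m,ce-30*V,60)
print("rib",plane(m,ce,60),np.arctan2(q[1],q[0]),readout.read_time())
t=read_camera("top"); w=load("w3")[0]; cv2.imwrite("pics/end.png",np.vstack([cv2.resize(t[90:245,200:520],(600,290)),cv2.resize(w,(600,300))]))
```

```text
15.6 [-1.73 -0.09  0.76] [-0.    0.06  0.04]
15.2 [-0.47 -0.07  0.  ] [0.04 0.04 0.05]
14.8 [-0.87  0.39  0.17] [-0.02  0.08 -0.02]
14.4 [ 0.25 -0.19  0.57] [-0.02  0.08  0.  ]
14.0 [-0.99  0.85  1.19] [ 0.    0.11 -0.01]
13.6 [-0.54  0.18  0.26] [ 0.06  0.03 -0.01]
13.2 [-2.25 -1.08  7.64] [-0.13  0.38 -0.01]
open [-0.27  0.3   2.44] 0.2968317370486114
42.3667
bolt (array([589.24, 182.49,  43.64]), np.float64(0.20880024481455453))
knob (array([412.23, 168.79,  33.65]), np.float64(0.0035757853585554372))
red (array([472.86, 173.57,  35.25]), np.float64(0.12661212546821063))
rib [ 562.83 -200.18   60.  ] 2.9698178696244346 45.4167
```

View pics/end.png

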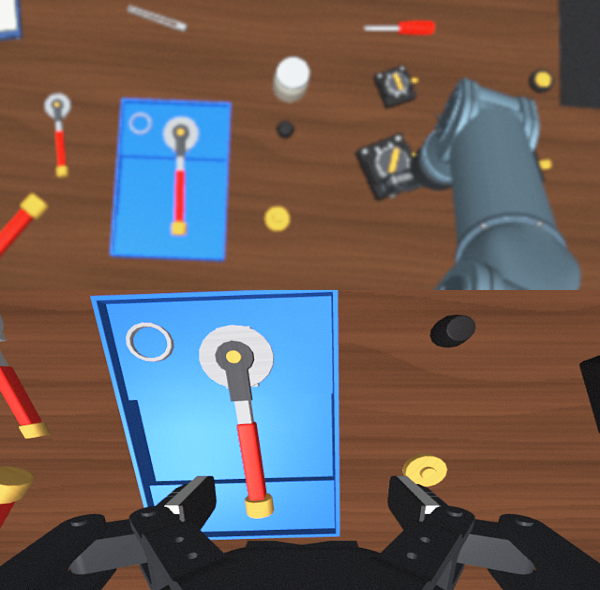

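The final view shows the wrench back on the ledges with its bolt and knob within 1 mm of their first positions. Everything else is in place, and the rib has turned 0.49 rad clockwise. Handing in.

```bash
python3 -c "
from workcell import *
print(job.job_done(),readout.read_time())"
```

```text
the job is handed in; nothing more can be done
the job is handed in; nothing more can be done
```

I turned the back 0.49 rad clockwise until the wrench gave at about 0.8 N m, going roughly 0.15 rad into its click and short of the 0.24 end stop; the wrench is back flat on the tray ledges, nothing else looked disturbed, and I handed the job in at about 46 s.

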